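# Open both doors of the kitchen store cupboard

## Task

Open both doors of the grey steel store cupboard wide for restocking, each to about a right angle or further, and leave them standing open. The right-hand door laps over the left-hand one, so it comes first; the left-hand door is held at the top by the flush bolt in its recessed edge: draw that bolt down to its stop before you pull the left-hand door. Leave the mug, the jug and the tin where they are.

Things in the scene. Friction and masses are not known exactly. Their poses are not given: they have to be found in the camera images.
- cabinet: Grey steel counter-top cupboard, fixed, 360 wide, 220 deep, 310 high, front towards the robot. Origin: middle of the front frame's plane, on the worktop; x runs into the cupboard, y to its left as the robot sees it, z up. The doors' faces stand 28 mm in front of the frame plane; doors from 20 to 300 mm up. A 4 mm lip of the frame hangs down to 275 mm; shelf and stock are 75 mm or more behind it.
- active_leaf (a joint): Right-hand door, hinge at its right edge (cupboard y = -175). 0 shut, grows as it swings out towards the robot, up to 1.9 rad; 1.57 is square to the cupboard. Friction hinge (0.2 N m): it stays where it is left. Shut, it laps over the left door's recessed flange and covers the bolt; open it as wide as in the end to have room for the hand.
- passive_leaf (a joint): Left-hand door, hinge at its left edge (cupboard y = +175), otherwise as the right one: 0 shut, up to 1.9 rad, stays where it is left. Its panel covers cupboard y = 0 to 172; from its free edge a flat flange runs on to y = -70, its front 22 mm behind the door's face. It cannot open until the flush bolt on this flange is drawn.
- bolt (a joint): Flush bolt: how far its rod is drawn down, m. 0 fully thrown (rod end 25 mm up behind the frame's lip), free of the lip from 0.025, firm stop at 0.032. Starts at 0 to 0.010. Stiff: about 6 N to move; stays where it is left. Moved by its thumb-piece (see bolt_plate_top), pushed down from above or pinched.
- active_handle (a point): Point on the axis of the right door's upright bar handle, 265 mm up, 20 mm below the bar's top end; moves with the door. Bar 12 mm thick, 135 long, its axis 40 mm in front of the door's face and 120 mm (along the door) from the hinge line. Two fixings tie it to the door, at 267 and 161 mm up. Free from above.
- passive_handle (a point): The same point on the left door's bar handle (same size, heights and stand-off), 125 mm along the door from its hinge line, at cupboard y = +50 when shut.
- active_hinge (a point): On the right door's upright hinge axis, 160 mm up, 14 mm in front of the cupboard's frame plane.
- passive_hinge (a point): On the left door's upright hinge axis, 160 mm up, 14 mm in front of the cupboard's frame plane.
- bolt_plate_top (a point): Top middle of the bolt's steel plate (36 x 155) on the flange's front, 275 mm up, cupboard y = -42; turns with the left door. The thumb-piece is a steel block 32 wide, 12 high, 18 proud, on the plate's middle line. It is clamped on the rod at a height that differs each time and is not measured: its top starts 7 to 37 mm below this point. See or feel for it; lean the hand some 25 degrees to clear the roof.
- mug: White mug, 78 across, 100 high, on the worktop left of the cupboard. Origin: centre of its foot. Bystander.
- jug: Steel frothing jug, 100 across, 125 high, on the worktop right of the cupboard. Origin: centre of its foot. Bystander.
- tin: Cocoa tin, 84 across, 120 high, on the cupboard's roof, its axis 140 to 170 mm behind the front. Origin: centre of its foot. Bystander.

How it is judged:
On the way, in this order (a step that is already met when the one before it is completed fails the run):
1. the right-hand door is open while the left-hand door is still shut (value of joint active_leaf above 1 rad and value of joint passive_leaf below 0.05 rad), for 0.2 s.
2. the bolt is drawn to its stop while the left-hand door is still shut (value of joint bolt above 0.028 m and value of joint passive_leaf below 0.05 rad), for 0.2 s.
At the end, for the whole second after the job is handed in: both doors stand open by at least 1.4 rad (80 degrees) and at rest, the bolt still drawn (0.025 m or more) (value of joint each of active_leaf, passive_leaf above 1.4 rad and value of joint bolt above 0.025 m and velocity of joint each of active_leaf, passive_leaf below 0.05 rad/s); the robot touches nothing.
It fails at once if the mug, jug or tin is moved by more than 25 mm (distance of any of mug, jug, tin from where it was at the start of the episode above 0.025 m).
It also fails if it takes over 69 s, if anything falls off the work surface, if the arm or the gripper's body presses on something with over 40 N, if the wrist force passes 120 N, or if a joint passes its speed limit or range.

## Robot

A 6-joint arm with a two-finger parallel gripper is mounted at the origin on the work surface. World frame = base frame: x ahead of the robot, y to its left, z up, the work surface at z = 0. Lengths are in m, angles in rad, forces in N, time in s.
With the tool pointing down it reaches from about 0.425 to 1.125 m from the base axis. Payload 14.9 kg.
Tool frame: the origin (TCP) lies on the centre line of the jaws, within the pads' length; the fingertips stand 17 mm ahead of it and the grasp point (between the pads) lies 2 mm behind it (robot.finger_overhang is the distance from the TCP to the fingertips, in m); z points along the fingers, y is the line along which they close (so a half turn about z gives the same grasp; the last joint's range is limited). The gripper opens to 91 mm and grips with 3 to 60 N. Pads are 32 mm wide; open, the fingers measure 118 mm over their backs; the gripper's body (76 mm by 178 mm) begins 60 mm behind the grasp point.
Start: joints at [1.182, 0.379, 1.734, -0, 1.028, -0.033], TCP at [0.244, 0.656, 0.231] pointing down, gripper open.
Joint ranges: [-2.77, 2.77], [-0.74, 2.19], [0, 2.66], [-1.06, 4.2], [0.31, 2.87], [-3.08, 3.08]. Speed limits (rad/s): [1.89, 1.89, 2.39, 3.14, 3.14, 3.14].

## Interface

Orientations are given as [roll, pitch, yaw] about the fixed x, y, z axes, in that order (R = Rz(yaw) Ry(pitch) Rx(roll)).
In Python, from cell import robot, viewer, workorder gives the robot as it stands.
- The arm moves only by the tool step_arm, never from a script. Its argument "plan" is a list that holds one entry, the list of rows, each a list of 5 numbers: the shift along the tool's x, y, z scaled (see below), then the turn about the tool's z scaled (see below), then the opening, from -1 (shut) to 1 (fully open). A call has 1 to 12 rows; each row shifts and turns the commanded pose from where the row before left it, along the tool's axes as they then stand; what a row does not reach is not made up. The controller multiplies each number of a shift by 40 mm and each number of a turn by 0.08 rad. A row lasts 1/10 s, in which the tool goes at most 50 mm and 8.59 degrees, less where a joint would pass 70% of its speed; a pose out of reach is approached as far as the arm can. A call with a number of a shift or a turn outside -1 to 1 is refused whole. A call with a gripper value outside its range is refused whole. The fingers move at their own pace and stop on an object; "squeeze" is the grip in N (left out, the last holds). Time passes only in rows, so rows that do not move let the fingers close. It gives the time, the measured TCP pose, the force, the opening and the grip force at its end, in the units of the state.
- robot.state(): the state, without advancing time (a new reading comes with each control period).
- viewer.capture(name): name is "side" or "top" or "wrist"; returns the picture (480x640x3 uint8, red, green, blue); there is no depth.
- viewer.camera_info(name): a dict with "intrinsics" (3x3 intrinsics, pixels), "pose" (4x4, takes a point from camera to world coordinates). Camera axes: x right, y up, looking along -z (the intrinsics and any distortion apply to the point x, -y, -z); pixel columns grow to the right and rows downward; lengths in m; the calibration is good to about 2 mm. A picture is of the moment at which its call begins: read the wrist's pose just before it. camera_info takes no time and is no camera call; for the wrist camera it gives the pose at the moment of the call.
- workorder.hand_in(): hands the job in; it is judged then, once.
The state is a dict: "time_s": time; "joint_pos": joint angles; "qvel": joint speeds; "tau": joint torques, N m; "ee_pos": TCP position; "ee_rot": TCP orientation; "wrist_force": force on the tool from outside, world axes, zero at the start; "ft_torque": the same for the moment, N m; "finger_gap": finger opening in m; "grip_force": force on a finger pad.
Only numpy, scipy, OpenCV 4.12 (cv2) and the standard library are available. Lean on these libraries where they do the work, as an engineer would, in place of code of your own. Each camera call takes 0.05 s, during which the arm holds its last target. There are 200 camera calls.

## Working session

There is one attempt and no reset: what is moved stays moved. The work goes in short steps, Python scripts to look and compute and a tool call to move; the robot and the scene stay as the last step left them, time stands still between calls to the robot, and variables do not carry over. Pictures are saved under pics/ and viewed, at most 10 in all, crops included, and the job is handed in when it is done.

Besides the shell and the picture viewer there is one more tool, called after "Call:" as name(argument=value, ...), one argument or row to a line, values as JSON. step_arm: Moves the arm, as the interface text tells. Shifts and turns lie within -1 to 1; 1 stands for 40 mm of shift or 0.08 rad of turn. Its arguments: {"type":"object","properties":{"plan":{"type":"array","items":{"type":"array","items":{"type":"array","items":{"type":"number","minimum":-1,"maximum":1}}}},"squeeze":{"type":"number"}},"required":["plan"]}

```bash
ls; mkdir -p pics; python3 - <<'E'
from cell import robot, viewer, workorder
import cv2, numpy as np
np.set_printoptions(precision=4,suppress=True)
s=robot.state();print(s)
for n in("side","top","wrist"):
    c=viewer.camera_info(n);print(n,np.array(c["intrinsics"]),np.array(c["pose"]))
    im=viewer.capture(n);cv2.imwrite(f"pics/{n}0.png",im[:,:,::-1])
E
```

```text
pics
{'time_s': 0.0, 'joint_pos': array([ 1.1817,  0.3794,  1.7348,  0.    ,  1.0285, -0.0333]), 'qvel': array([ 0.0002,  0.0005, -0.0008, -0.    , -0.0005,  0.0015]), 'tau': array([  0.0026, -76.373 , -43.4375,   0.0651,   0.0423,  -0.0001]), 'ee_pos': array([0.2437, 0.6558, 0.2303]), 'ee_rot': array([-3.1405, -0.0001,  2.7858]), 'wrist_force': array([-0.188 , -0.3003, -0.1669]), 'ft_torque': array([-0.0134,  0.0313, -0.027 ]), 'grip_force': 0.0, 'finger_gap': 0.09106336885293675}
side [[450.8107   0.     311.8467]
 [  0.     450.8107 238.9588]
 [  0.       0.       1.    ]] [[-0.9841  0.1718 -0.0449  0.6218]
 [-0.1774 -0.9405  0.2899  0.2712]
 [ 0.0075  0.2933  0.956   1.0713]
 [ 0.      0.      0.      1.    ]]
top [[571.1441   0.     323.5055]
 [  0.     571.1441 234.2819]
 [  0.       0.       1.    ]] [[ 0.0208  0.9882 -0.1518  0.5128]
 [-0.9997  0.0219  0.0057  0.0076]
 [ 0.009   0.1516  0.9884  1.4223]
 [ 0.      0.      0.      1.    ]]
wrist [[360.2508   0.     326.715 ]
 [  0.     360.2508 236.83  ]
 [  0.       0.       1.    ]] [[ 0.3469 -0.9026 -0.2548  0.1719]
 [ 0.9379  0.3336  0.0953  0.6824]
 [-0.001  -0.272   0.9623  0.3831]
 [ 0.      0.      0.      1.    ]]
```

View pics/top0.png

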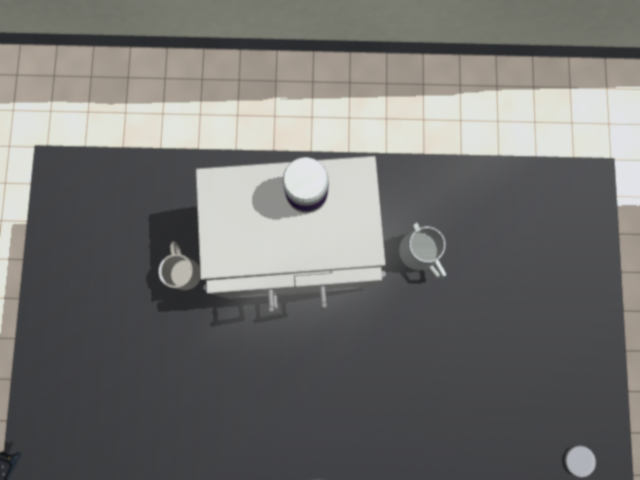

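View pics/side0.png

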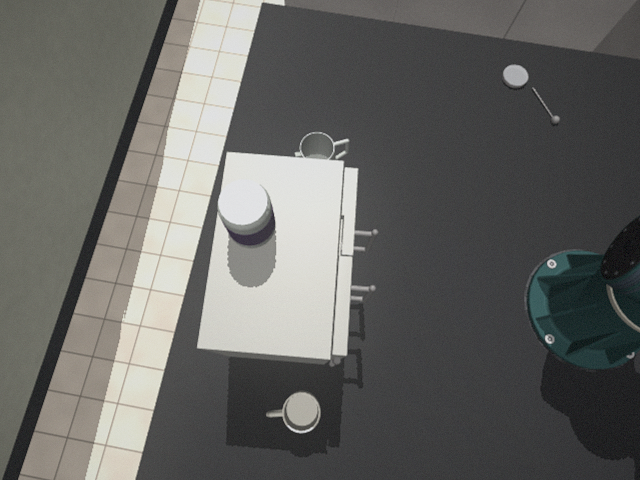

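```bash
cat > h.py <<'E'
from cell import robot, viewer, workorder
import cv2, numpy as np
from scipy.spatial.transform import Rotation as Ro
np.set_printoptions(precision=4,suppress=True)
def ray(n,uv,info=None):
    c=info or viewer.camera_info(n);K=np.array(c["intrinsics"]);T=np.array(c["pose"])
    d=np.linalg.solve(K,[uv[0],uv[1],1]);d=T[:3,:3]@(d*[1,-1,-1]);return T[:3,3],d
def onz(n,uv,z,info=None):
    o,d=ray(n,uv,info);return o+d*(z-o[2])/d[2]
def proj(n,p,info=None):
    c=info or viewer.camera_info(n);K=np.array(c["intrinsics"]);T=np.array(c["pose"])
    q=T[:3,:3].T@(np.asarray(p)-T[:3,3]);q=K@(q*[1,-1,-1]);return q[:2]/q[2]
E
python3 - <<'E'
from h import *
for n in("top","side"):
    im=cv2.imread(f"pics/{n}0.png");g=cv2.cvtColor(im,cv2.COLOR_BGR2GRAY)
    hsv=cv2.cvtColor(im,cv2.COLOR_BGR2HSV)
    if n=="top": x0,y0,x1,y1=185,145,395,320;
    else: x0,y0,x1,y1=190,140,390,370
    c=cv2.resize(im[y0:y1,x0:x1],None,fx=3,fy=3,interpolation=cv2.INTER_CUBIC)
    cv2.imwrite(f"pics/{n}crop.png",c[:600,:800] if n=="top" else cv2.resize(im[140:340,310:400],None,fx=3,fy=3,interpolation=cv2.INTER_CUBIC))
for n,z,pts in (("top",.31,[(201,279),(384,265),(376,156),(196,169)]),("side",.31,[(330,360),(344,160),(226,152),(198,348)]),("side",.285,[(374.5,232),(372,288)]),("top",.3,[(207,291),(382,280)])):
    P=[onz(n,p,z) for p in pts]; print(n,np.array(P)); print([np.linalg.norm(P[i]-P[i-1]) for i in range(len(P))])
E
```

```text
top [[ 0.5905  0.2374  0.31  ]
 [ 0.6255 -0.1184  0.31  ]
 [ 0.8455 -0.1012  0.31  ]
 [ 0.8101  0.2591  0.31  ]]
[np.float64(0.22073968070550437), np.float64(0.3574734817280745), np.float64(0.22066598903455023), np.float64(0.3620199911367073)]
side [[ 0.5918  0.2384  0.31  ]
 [ 0.6259 -0.1223  0.31  ]
 [ 0.8462 -0.0986  0.31  ]
 [ 0.8082  0.2581  0.31  ]]
[np.float64(0.21734954756480976), np.float64(0.3623289323688828), np.float64(0.2215610570516819), np.float64(0.35873916344984763)]
side [[ 0.548  -0.0011  0.285 ]
 [ 0.5381  0.1028  0.285 ]]
[np.float64(0.10440360140819317), np.float64(0.10440360140819317)]
top [[ 0.568   0.2265  0.3   ]
 [ 0.5968 -0.1157  0.3   ]]
[np.float64(0.343418353931554), np.float64(0.343418353931554)]
```

View pics/topcrop.png

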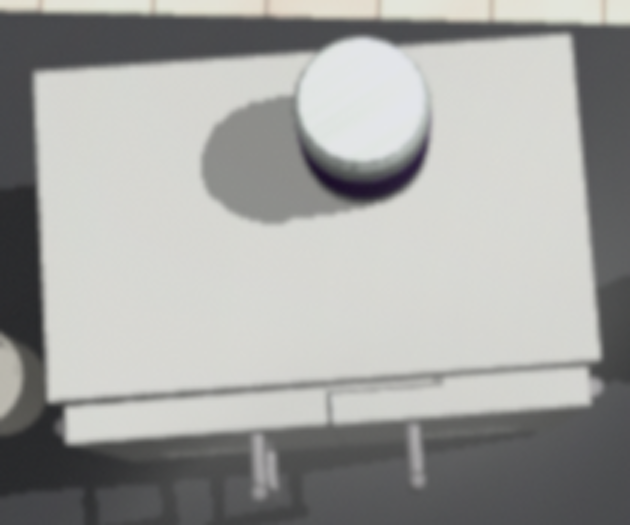

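```bash
cat >> h.py <<'E'
O=np.array([.609,.059]);T0=.0965
Rc=lambda a:np.array([[np.cos(a),-np.sin(a)],[np.sin(a),np.cos(a)]])
def w(cx,cy): return O+Rc(T0)@[cx,cy]
def cab(p): return Rc(T0).T@(np.array(p[:2])-O)
def rows(start,goals,grip,per=12):
    """start/goals: (x,y,z,yaw) commanded; one row per goal; prints rounded rows"""
    p=np.array(start,float);out=[]
    for g in goals:
        c,s=np.cos(p[3]),np.sin(p[3]);d=np.array(g)-p
        r=np.round([(c*d[0]+s*d[1])/.04,(s*d[0]-c*d[1])/.04,-d[2]/.04,d[3]/.08],2)
        if abs(r).max()>1:print("TOO BIG",r)
        p=p+[.04*(c*r[0]+s*r[1]),.04*(s*r[0]-c*r[1]),-.04*r[2],.08*r[3]];out.append([float(v) for v in r]+[grip])
    for i in range(0,len(out),per):print(str(out[i:i+per]).replace(" ",""))
    print("end",p);return p
def lin(a,b,n): return [np.array(a)+(np.array(b)-np.array(a))*k/n for k in range(1,n+1)]
def arc(th0,th1,n,z,side):
    """handle path; side -1 right door, +1 left; yaw offset only"""
    o=[]
    for t in np.linspace(th0,th1,n+1)[1:]:
        v=Rc(t)@[-.054,.120] if side<0 else Rc(-t)@[-.054,-.125]
        q=w(-.014+v[0],side*.175+v[1]); o.append([q[0],q[1],z,-side*t])
    return o
E
python3 - <<'E'
from h import *
print("jug",cab(onz("top",(427,244),.125)),"mug",cab(onz("top",(179,271),.10)),"tin",cab(onz("top",(306,178),.43)))
s=[.2437,.6558,.2303,2.7858]
h=w(-.068,-.055);print(h,w(-.068,.05))
a=[.2437,.6558,.36,2.7858-.26]
b=[h[0],h[1],.36,T0]
p=rows(s,lin(s,a,4)+lin(a,b,31),1)
p=rows(p,lin(p,[h[0],h[1],.268,T0],4),1)
E
```

```text
jug [ 0.0567 -0.3038] mug [0.0398 0.271 ] tin [ 0.1541 -0.0388]
[ 0.5466 -0.0023] [0.5365 0.1022]
[[0.0,0.0,-0.81,-0.81,1],[0.0,0.0,-0.81,-0.81,1],[0.0,0.0,-0.81,-0.82,1],[0.0,0.0,-0.81,-0.81,1],[-0.51,-0.29,-0.0,-0.98,1],[-0.52,-0.25,-0.0,-0.98,1],[-0.55,-0.21,-0.0,-0.98,1],[-0.56,-0.17,-0.0,-0.98,1],[-0.57,-0.12,-0.0,-0.98,1],[-0.58,-0.08,-0.0,-0.98,1],[-0.58,-0.03,-0.0,-0.98,1],[-0.59,0.02,-0.0,-0.98,1]]
[[-0.58,0.06,-0.0,-0.98,1],[-0.57,0.1,-0.0,-0.98,1],[-0.57,0.15,-0.0,-0.98,1],[-0.55,0.2,-0.0,-0.97,1],[-0.53,0.23,-0.0,-0.98,1],[-0.52,0.28,-0.0,-0.98,1],[-0.49,0.32,-0.0,-0.98,1],[-0.46,0.35,-0.0,-0.98,1],[-0.44,0.39,-0.0,-0.98,1],[-0.4,0.42,-0.0,-0.98,1],[-0.37,0.46,-0.0,-0.98,1],[-0.33,0.48,-0.0,-0.98,1]]
[[-0.3,0.5,-0.0,-0.98,1],[-0.25,0.53,-0.0,-0.98,1],[-0.21,0.54,-0.0,-0.98,1],[-0.17,0.56,-0.0,-0.98,1],[-0.12,0.57,-0.0,-0.98,1],[-0.08,0.58,-0.0,-0.98,1],[-0.04,0.59,-0.0,-0.98,1],[0.02,0.58,-0.0,-0.98,1],[0.05,0.58,-0.0,-0.98,1],[0.11,0.58,-0.0,-0.98,1],[0.15,0.56,-0.0,-0.98,1]]
end [ 0.5467 -0.0022  0.3599  0.0962]
[[-0.0,0.0,0.57,0.0,1],[-0.0,0.0,0.58,0.0,1],[-0.0,0.0,0.57,0.0,1],[-0.0,0.0,0.58,0.0,1]]
end [ 0.5467 -0.0022  0.2679  0.0962]
```

Call:
step_arm(
  plan=[
    [[0, 0, -0.81, -0.81, 1], [0, 0, -0.81, -0.81, 1], [0, 0, -0.81, -0.82, 1], [0, 0, -0.81, -0.81, 1], [-0.51, -0.29, 0, -0.98, 1], [-0.52, -0.25, 0, -0.98, 1], [-0.55, -0.21, 0, -0.98, 1], [-0.56, -0.17, 0, -0.98, 1], [-0.57, -0.12, 0, -0.98, 1], [-0.58, -0.08, 0, -0.98, 1], [-0.58, -0.03, 0, -0.98, 1], [-0.59, 0.02, 0, -0.98, 1]],
  ],
)

```text
time_s: 1.35
ee_pos: [0.4197, 0.6438, 0.3603]
ee_rot: [-3.141, -0.0, -2.607]
wrist_force: [0.3, 0.4, 0.2]
finger_gap: 0.0912
grip_force: 0.0
```

Call:
step_arm(
  plan=[
    [[-0.58, 0.06, 0, -0.98, 1], [-0.57, 0.1, 0, -0.98, 1], [-0.57, 0.15, 0, -0.98, 1], [-0.55, 0.2, 0, -0.97, 1], [-0.53, 0.23, 0, -0.98, 1], [-0.52, 0.28, 0, -0.98, 1], [-0.49, 0.32, 0, -0.98, 1], [-0.46, 0.35, 0, -0.98, 1], [-0.44, 0.39, 0, -0.98, 1], [-0.4, 0.42, 0, -0.98, 1], [-0.37, 0.46, 0, -0.98, 1], [-0.33, 0.48, 0, -0.98, 1]],
  ],
)

```text
time_s: 2.55
ee_pos: [0.436, 0.8849, 0.3595]
ee_rot: [3.141, -0.001, -1.667]
wrist_force: [0.4, -0.6, -0.9]
finger_gap: 0.0913
grip_force: 0.0
```

Call:
step_arm(
  plan=[
    [[-0.3, 0.5, 0, -0.98, 1], [-0.25, 0.53, 0, -0.98, 1], [-0.21, 0.54, 0, -0.98, 1], [-0.17, 0.56, 0, -0.98, 1], [-0.12, 0.57, 0, -0.98, 1], [-0.08, 0.58, 0, -0.98, 1], [-0.04, 0.59, 0, -0.98, 1], [0.02, 0.58, 0, -0.98, 1], [0.05, 0.58, 0, -0.98, 1], [0.11, 0.58, 0, -0.98, 1], [0.15, 0.56, 0, -0.98, 1], [0, 0, 0, 0, 1]],
  ],
)

```text
time_s: 3.75
ee_pos: [0.2111, 0.8474, 0.3608]
ee_rot: [3.141, -0.0, -0.804]
wrist_force: [0.0, -0.4, 0.6]
finger_gap: 0.0912
grip_force: 0.0
```

```bash
sed -i 's#d\[3\]/.08\]#-d[3]/.08]#; s#\.08\*r\[3\]\]#-.08*r[3]]#' h.py
python3 - <<'E'
from h import *
st=robot.state();print(st["joint_pos"])
s=[*st["ee_pos"],st["ee_rot"][2]+2*np.pi]
h=w(-.068,-.055)
b=[h[0],h[1],.36,T0]
p=rows(s,lin(s,b,68),1)
E
```

```text
[ 1.2999  0.5605  1.23    0.0002  1.3517 -2.6082]
[[0.31,0.13,0.0,0.99,1],[0.32,0.1,0.0,0.99,1],[0.33,0.08,0.0,0.99,1],[0.33,0.05,0.0,0.99,1],[0.33,0.02,0.0,0.99,1],[0.34,0.0,0.0,0.99,1],[0.33,-0.03,0.0,0.99,1],[0.34,-0.05,0.0,0.99,1],[0.32,-0.08,0.0,0.98,1],[0.32,-0.11,0.0,0.99,1],[0.31,-0.13,0.0,0.99,1],[0.3,-0.15,0.0,0.99,1]]
[[0.28,-0.18,0.0,0.99,1],[0.27,-0.2,0.0,0.99,1],[0.25,-0.22,0.0,0.99,1],[0.24,-0.24,0.0,0.99,1],[0.21,-0.26,0.01,0.99,1],[0.2,-0.28,-0.0,0.99,1],[0.17,-0.29,-0.0,0.99,1],[0.15,-0.3,-0.0,0.99,1],[0.12,-0.31,-0.0,0.99,1],[0.1,-0.32,-0.0,0.99,1],[0.07,-0.33,-0.0,0.99,1],[0.05,-0.33,-0.0,0.99,1]]
[[0.02,-0.34,-0.0,0.99,1],[-0.0,-0.33,-0.0,0.98,1],[-0.04,-0.34,-0.0,0.99,1],[-0.05,-0.33,-0.0,0.99,1],[-0.09,-0.32,-0.0,0.99,1],[-0.11,-0.32,-0.0,0.99,1],[-0.13,-0.31,-0.0,0.99,1],[-0.16,-0.29,-0.0,0.99,1],[-0.18,-0.28,-0.0,0.99,1],[-0.21,-0.27,0.0,0.99,1],[-0.22,-0.25,0.0,0.99,1],[-0.25,-0.23,0.0,0.99,1]]
[[-0.26,-0.22,0.0,0.99,1],[-0.27,-0.19,0.0,0.99,1],[-0.29,-0.16,0.0,0.99,1],[-0.31,-0.15,0.0,0.99,1],[-0.31,-0.12,0.0,0.99,1],[-0.32,-0.09,0.0,0.98,1],[-0.33,-0.07,0.0,0.99,1],[-0.33,-0.05,0.0,0.99,1],[-0.34,-0.01,0.0,0.99,1],[-0.34,0.01,0.0,0.99,1],[-0.33,0.03,0.0,0.99,1],[-0.33,0.07,0.0,0.99,1]]
[[-0.32,0.08,0.0,0.99,1],[-0.32,0.12,0.0,0.99,1],[-0.3,0.14,0.01,0.99,1],[-0.3,0.16,-0.0,0.99,1],[-0.28,0.19,-0.0,0.99,1],[-0.26,0.2,-0.0,0.99,1],[-0.25,0.23,-0.0,0.99,1],[-0.23,0.25,-0.0,0.99,1],[-0.21,0.26,-0.0,0.99,1],[-0.19,0.28,-0.0,0.99,1],[-0.16,0.29,-0.0,0.98,1],[-0.14,0.31,-0.0,0.99,1]]
[[-0.12,0.31,-0.0,0.99,1],[-0.09,0.32,-0.0,0.99,1],[-0.06,0.33,-0.0,0.99,1],[-0.04,0.34,-0.0,0.99,1],[-0.02,0.33,-0.0,0.99,1],[0.02,0.34,-0.0,0.99,1],[0.04,0.33,-0.0,0.99,1],[0.07,0.33,0.0,0.99,1]]
end [ 0.5468 -0.0022  0.36    0.0964]
```

Call:
step_arm(
  plan=[
    [[0.31, 0.13, 0, 0.99, 1], [0.32, 0.1, 0, 0.99, 1], [0.33, 0.08, 0, 0.99, 1], [0.33, 0.05, 0, 0.99, 1], [0.33, 0.02, 0, 0.99, 1], [0.34, 0, 0, 0.99, 1], [0.33, -0.03, 0, 0.99, 1], [0.34, -0.05, 0, 0.99, 1], [0.32, -0.08, 0, 0.98, 1], [0.32, -0.11, 0, 0.99, 1], [0.31, -0.13, 0, 0.99, 1], [0.3, -0.15, 0, 0.99, 1]],
  ],
)

```text
time_s: 4.95
ee_pos: [0.272, 0.6983, 0.3602]
ee_rot: [3.142, -0.0, -1.762]
wrist_force: [-0.3, 0.3, -0.3]
finger_gap: 0.0915
grip_force: 0.0
```

Direction is now as planned.

Call:
step_arm(
  plan=[
    [[0.28, -0.18, 0, 0.99, 1], [0.27, -0.2, 0, 0.99, 1], [0.25, -0.22, 0, 0.99, 1], [0.24, -0.24, 0, 0.99, 1], [0.21, -0.26, 0.01, 0.99, 1], [0.2, -0.28, 0, 0.99, 1], [0.17, -0.29, 0, 0.99, 1], [0.15, -0.3, 0, 0.99, 1], [0.12, -0.31, 0, 0.99, 1], [0.1, -0.32, 0, 0.99, 1], [0.07, -0.33, 0, 0.99, 1], [0.05, -0.33, 0, 0.99, 1]],
  ],
)

```text
time_s: 6.15
ee_pos: [0.3309, 0.5482, 0.3601]
ee_rot: [-3.141, -0.0, -2.713]
wrist_force: [-0.4, -0.1, 0.3]
finger_gap: 0.0913
grip_force: 0.0
```

Call:
step_arm(
  plan=[
    [[0.02, -0.34, 0, 0.99, 1], [0, -0.33, 0, 0.98, 1], [-0.04, -0.34, 0, 0.99, 1], [-0.05, -0.33, 0, 0.99, 1], [-0.09, -0.32, 0, 0.99, 1], [-0.11, -0.32, 0, 0.99, 1], [-0.13, -0.31, 0, 0.99, 1], [-0.16, -0.29, 0, 0.99, 1], [-0.18, -0.28, 0, 0.99, 1], [-0.21, -0.27, 0, 0.99, 1], [-0.22, -0.25, 0, 0.99, 1], [-0.25, -0.23, 0, 0.99, 1]],
  ],
)

```text
time_s: 7.35
ee_pos: [0.3898, 0.398, 0.3602]
ee_rot: [-3.142, 0.0, 2.621]
wrist_force: [-0.6, 0.2, -0.2]
finger_gap: 0.0912
grip_force: 0.0
```

Call:
step_arm(
  plan=[
    [[-0.26, -0.22, 0, 0.99, 1], [-0.27, -0.19, 0, 0.99, 1], [-0.29, -0.16, 0, 0.99, 1], [-0.31, -0.15, 0, 0.99, 1], [-0.31, -0.12, 0, 0.99, 1], [-0.32, -0.09, 0, 0.98, 1], [-0.33, -0.07, 0, 0.99, 1], [-0.33, -0.05, 0, 0.99, 1], [-0.34, -0.01, 0, 0.99, 1], [-0.34, 0.01, 0, 0.99, 1], [-0.33, 0.03, 0, 0.99, 1], [-0.33, 0.07, 0, 0.99, 1]],
  ],
)

```text
time_s: 8.55
ee_pos: [0.4484, 0.2476, 0.3602]
ee_rot: [-3.142, 0.0, 1.672]
wrist_force: [0.0, -0.7, -1.4]
finger_gap: 0.0915
grip_force: 0.0
```

Call:
step_arm(
  plan=[
    [[-0.32, 0.08, 0, 0.99, 1], [-0.32, 0.12, 0, 0.99, 1], [-0.3, 0.14, 0.01, 0.99, 1], [-0.3, 0.16, 0, 0.99, 1], [-0.28, 0.19, 0, 0.99, 1], [-0.26, 0.2, 0, 0.99, 1], [-0.25, 0.23, 0, 0.99, 1], [-0.23, 0.25, 0, 0.99, 1], [-0.21, 0.26, 0, 0.99, 1], [-0.19, 0.28, 0, 0.99, 1], [-0.16, 0.29, 0, 0.98, 1], [-0.14, 0.31, 0, 0.99, 1]],
  ],
)

```text
time_s: 9.75
ee_pos: [0.5071, 0.0972, 0.3599]
ee_rot: [3.142, 0.0, 0.722]
wrist_force: [1.1, -0.3, 0.0]
finger_gap: 0.0912
grip_force: 0.0
```

Call:
step_arm(
  plan=[
    [[-0.12, 0.31, 0, 0.99, 1], [-0.09, 0.32, 0, 0.99, 1], [-0.06, 0.33, 0, 0.99, 1], [-0.04, 0.34, 0, 0.99, 1], [-0.02, 0.33, 0, 0.99, 1], [0.02, 0.34, 0, 0.99, 1], [0.04, 0.33, 0, 0.99, 1], [0.07, 0.33, 0, 0.99, 1], [0, 0, 0, 0, 1]],
  ],
)

```text
time_s: 10.65
ee_pos: [0.5463, -0.0032, 0.3597]
ee_rot: [3.141, 0.0, 0.089]
wrist_force: [-0.2, 0.3, -0.1]
finger_gap: 0.0912
grip_force: 0.0
```

```bash
python3 - <<'E'
from h import *
st=robot.state();print(st["joint_pos"])
s=[*st["ee_pos"],st["ee_rot"][2]];print(s,cab(s))
h=w(-.068,-.055)
p=rows(s,lin(s,[h[0],h[1],.268,T0],4),1)
p=rows(p,[[*a[:3],a[3]+T0] for a in arc(0,1.72,24,.268,-1)],-1)
E
```

```text
[-0.0485 -0.0037  1.9453 -0.0002  1.2001  1.4333]
[np.float64(0.5462891812234254), np.float64(-0.003215866241375603), np.float64(0.35971008042559943), np.float64(0.08909019135753815)] [-0.0684 -0.0559]
[[0.0,-0.01,0.57,-0.02,1],[0.01,-0.0,0.58,-0.03,1],[-0.0,-0.01,0.57,-0.02,1],[0.0,-0.0,0.57,-0.02,1]]
end [ 0.5466 -0.0024  0.2681  0.0963]
[[-0.21,0.1,0.0,-0.9,-1],[-0.21,0.11,0.0,-0.89,-1],[-0.21,0.1,0.0,-0.9,-1],[-0.22,0.1,0.0,-0.9,-1],[-0.21,0.11,0.0,-0.89,-1],[-0.21,0.1,0.0,-0.9,-1],[-0.21,0.11,0.0,-0.89,-1],[-0.21,0.1,0.0,-0.9,-1],[-0.21,0.11,0.0,-0.9,-1],[-0.21,0.1,0.0,-0.89,-1],[-0.22,0.11,0.0,-0.9,-1],[-0.21,0.1,0.0,-0.89,-1]]
[[-0.21,0.1,0.0,-0.9,-1],[-0.21,0.11,0.0,-0.89,-1],[-0.21,0.1,0.0,-0.9,-1],[-0.21,0.11,0.0,-0.9,-1],[-0.21,0.1,0.0,-0.89,-1],[-0.21,0.11,0.0,-0.9,-1],[-0.22,0.1,0.0,-0.89,-1],[-0.21,0.11,0.0,-0.9,-1],[-0.21,0.1,0.0,-0.9,-1],[-0.21,0.1,0.0,-0.89,-1],[-0.21,0.11,0.0,-0.9,-1],[-0.21,0.1,0.0,-0.89,-1]]
end [ 0.5085 -0.198   0.2681  1.8163]
```

Call:
step_arm(
  plan=[
    [[0, 0, 0.57, -0.02, 1], [0, 0, 0.58, -0.02, 1], [0, 0, 0.57, -0.02, 1], [0, 0, 0.57, -0.02, 1], [0, 0, 0, 0, -1], [0, 0, 0, 0, -1], [0, 0, 0, 0, -1], [0, 0, 0, 0, -1], [0, 0, 0, 0, -1], [0, 0, 0, 0, -1], [0, 0, 0, 0, -1]],
  ],
  squeeze=15,
)

```text
time_s: 11.75
ee_pos: [0.5456, -0.0021, 0.2684]
ee_rot: [3.142, -0.0, 0.099]
wrist_force: [-0.2, -0.2, 0.1]
finger_gap: 0.038
grip_force: 0.0
```

Call:
step_arm(
  plan=[
    [[0, 0, 0, 0, -1], [0, 0, 0, 0, -1], [0, 0, 0, 0, -1], [0, 0, 0, 0, -1], [0, 0, 0, 0, -1]],
  ],
)

```text
time_s: 12.25
ee_pos: [0.5455, -0.0022, 0.2681]
ee_rot: [3.141, 0.0, 0.099]
wrist_force: [-0.2, -1.8, -0.5]
finger_gap: 0.0117
grip_force: 15.0
```

Gripped (11.7 mm). Pull through the arc.

Call:
step_arm(
  plan=[
    [[-0.21, 0.1, 0, -0.9, -1], [-0.21, 0.11, 0, -0.89, -1], [-0.21, 0.1, 0, -0.9, -1], [-0.22, 0.1, 0, -0.9, -1], [-0.21, 0.11, 0, -0.89, -1], [-0.21, 0.1, 0, -0.9, -1]],
  ],
)

```text
time_s: 12.85
ee_pos: [0.5042, -0.0401, 0.2681]
ee_rot: [3.14, -0.001, 0.533]
wrist_force: [9.1, -3.7, -8.1]
finger_gap: 0.0114
grip_force: 15.0
```

Call:
step_arm(
  plan=[
    [[-0.21, 0.11, 0, -0.89, -1], [-0.21, 0.1, 0, -0.9, -1], [-0.21, 0.11, 0, -0.9, -1], [-0.21, 0.1, 0, -0.89, -1], [-0.22, 0.11, 0, -0.9, -1], [-0.21, 0.1, 0, -0.89, -1]],
  ],
)

```text
time_s: 13.45
ee_pos: [0.4823, -0.0918, 0.2681]
ee_rot: [3.14, -0.001, 0.962]
wrist_force: [9.0, 0.5, -8.0]
finger_gap: 0.0113
grip_force: 15.0
```

Call:
step_arm(
  plan=[
    [[-0.21, 0.1, 0, -0.9, -1], [-0.21, 0.11, 0, -0.89, -1], [-0.21, 0.1, 0, -0.9, -1], [-0.21, 0.11, 0, -0.9, -1], [-0.21, 0.1, 0, -0.89, -1], [-0.21, 0.11, 0, -0.9, -1], [-0.22, 0.1, 0, -0.89, -1], [-0.21, 0.11, 0, -0.9, -1], [-0.21, 0.1, 0, -0.9, -1], [-0.21, 0.1, 0, -0.89, -1], [-0.21, 0.11, 0, -0.9, -1], [-0.21, 0.1, 0, -0.89, -1]],
  ],
)

```text
time_s: 14.65
ee_pos: [0.5083, -0.1979, 0.2681]
ee_rot: [3.141, -0.001, 1.822]
wrist_force: [1.5, 3.9, -0.1]
finger_gap: 0.0114
grip_force: 15.0
```

```bash
python3 - <<'E'
from h import *
p=[.5085,-.198,.2681,1.8163]
a=[p[0],p[1],.35,p[3]]
q=w(-.13,-.042)
p=rows(p,lin(p,a,3)+lin(a,[*q,.34,T0+np.pi],18),1)
E
```

```text
[[0.0,0.0,-0.68,-0.0,1],[0.0,0.0,-0.68,-0.0,1],[0.0,0.0,-0.69,-0.0,1],[0.28,0.03,0.02,-0.99,1],[0.28,0.06,0.01,-0.98,1],[0.27,0.08,0.01,-0.99,1],[0.27,0.1,0.02,-0.99,1],[0.25,0.12,0.01,-0.99,1],[0.25,0.14,0.02,-0.98,1],[0.23,0.16,0.01,-0.99,1],[0.22,0.18,0.01,-0.99,1],[0.21,0.19,0.02,-0.99,1]]
[[0.19,0.21,0.01,-0.98,1],[0.17,0.23,0.02,-0.99,1],[0.16,0.24,0.01,-0.99,1],[0.14,0.25,0.01,-0.99,1],[0.11,0.25,0.02,-0.98,1],[0.1,0.27,0.01,-0.99,1],[0.07,0.27,0.01,-0.99,1],[0.05,0.28,0.02,-0.99,1],[0.03,0.29,0.01,-0.98,1]]
end [0.4837 0.0048 0.3401 3.2379]
```

Call:
step_arm(
  plan=[
    [[0, 0, 0, 0, 1], [0, 0, 0, 0, 1], [0, 0, 0, 0, 1], [0, 0, 0, 0, 1], [0, 0, -0.1, 0, 1]],
  ],
)

```text
time_s: 15.15
ee_pos: [0.5077, -0.1975, 0.2719]
ee_rot: [-3.141, -0.0, 1.819]
wrist_force: [0.3, 0.0, -0.6]
finger_gap: 0.0483
grip_force: 0.0
```

Call:
step_arm(
  plan=[
    [[0, 0, -0.65, 0, 1], [0, 0, -0.65, 0, 1], [0, 0, -0.65, 0, 1], [0.28, 0.03, 0.02, -0.99, 1], [0.28, 0.06, 0.01, -0.98, 1], [0.27, 0.08, 0.01, -0.99, 1], [0.27, 0.1, 0.02, -0.99, 1], [0.25, 0.12, 0.01, -0.99, 1], [0.25, 0.14, 0.02, -0.98, 1], [0.23, 0.16, 0.01, -0.99, 1], [0.22, 0.18, 0.01, -0.99, 1], [0.21, 0.19, 0.02, -0.99, 1]],
  ],
)

```text
time_s: 16.35
ee_pos: [0.4951, -0.0961, 0.3453]
ee_rot: [3.141, 0.0, 2.534]
wrist_force: [-0.1, -0.0, -0.1]
finger_gap: 0.0913
grip_force: 0.0
```

Call:
step_arm(
  plan=[
    [[0.19, 0.21, 0.01, -0.98, 1], [0.17, 0.23, 0.02, -0.99, 1], [0.16, 0.24, 0.01, -0.99, 1], [0.14, 0.25, 0.01, -0.99, 1], [0.11, 0.25, 0.02, -0.98, 1], [0.1, 0.27, 0.01, -0.99, 1], [0.07, 0.27, 0.01, -0.99, 1], [0.05, 0.28, 0.02, -0.99, 1], [0.03, 0.29, 0.01, -0.98, 1], [0, 0, 0, 0, 1], [0, 0, 0, 0, 1]],
  ],
)

```text
time_s: 17.45
ee_pos: [0.4826, 0.0049, 0.3404]
ee_rot: [-3.141, 0.0, -3.044]
wrist_force: [0.2, 1.1, -0.3]
finger_gap: 0.0912
grip_force: 0.0
```

```bash
python3 - <<'E'
from h import *
import json
i=viewer.camera_info("wrist");im=viewer.capture("wrist");cv2.imwrite("pics/w1.png",im[:,:,::-1])
json.dump({k:np.array(i[k]).tolist() for k in("intrinsics","pose")},open("w1.json","w"))
s=robot.state();print(s["ee_pos"],cab(s["ee_pos"]),s["ee_rot"],np.array(i["pose"])[:3,3],s["joint_pos"])
E
```

```text
[0.4826 0.0047 0.3404] [-0.131  -0.0419] [-3.1414  0.0003 -3.0443] [ 0.4062 -0.0028  0.4931] [-0.0385 -0.1053  2.0769 -0.0001  1.1697 -1.7065]
```

View pics/w1.png

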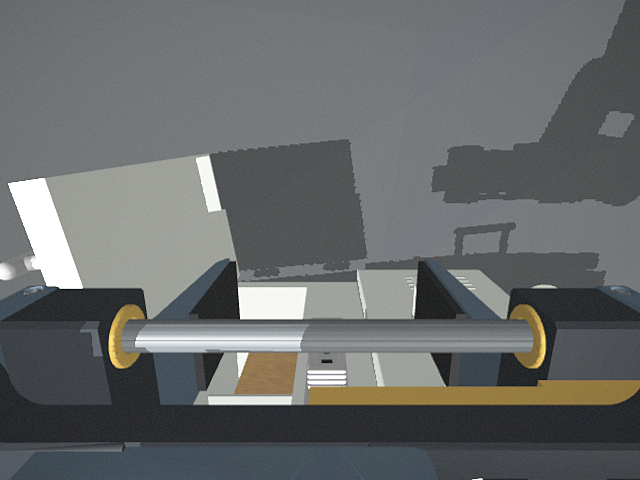

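```bash
python3 - <<'E'
from h import *
import json
i=json.load(open("w1.json"));im=cv2.imread("pics/w1.png")
for z in (.12,.2,.22,.24,.26,.275,.3):print(z,proj("wrist",[*w(-.008,-.042),z],i),proj("wrist",[*w(-.026,-.042),z],i))
print(proj("wrist",[*w(0,-.042),.31],i))
cv2.imwrite("pics/w1c.png",cv2.resize(im[270:410,230:420],None,fx=4,fy=4,interpolation=cv2.INTER_CUBIC))
E
```

```text
0.12 [326.4023 315.8312] [326.4385 301.504 ]
0.2 [326.2925 357.2325] [326.3355 340.1905]
0.22 [326.2567 370.723 ] [326.3018 352.8424]
0.24 [326.2163 385.9565] [326.2637 367.1563]
0.26 [326.1703 403.2938] [326.2202 383.4824]
0.275 [326.1314 417.9542] [326.1834 397.3172]
0.3 [326.0562 446.3035] [326.1119 424.147 ]
[325.997 469.133]
```

View pics/w1c.png

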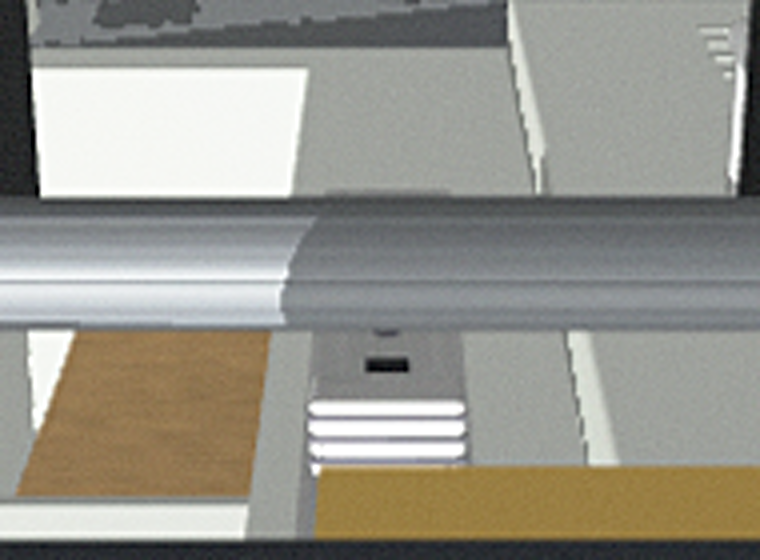

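Call:
step_arm(
  plan=[
    [[-0.5, 0, 0, 0, -1], [-0.5, 0, 0, 0, -1], [-0.5, 0, 0, 0, -1], [-0.5, 0, 0, 0, -1], [-0.38, 0, 0, 0, -1], [0, 0, 0, 0, -1], [0, 0, 0, 0, -1], [0, 0, 0, 0, -1], [0, 0, 0, 0, -1], [0, 0, 0, 0, -1], [0, 0, 0, 0, -1], [0, 0, 0, 0, -1]],
  ],
)

```text
time_s: 18.7
ee_pos: [0.5772, 0.0144, 0.3402]
ee_rot: [-3.142, 0.0, -3.042]
wrist_force: [0.7, -0.6, -0.6]
finger_gap: 0.0005
grip_force: 0.0
```

Call:
step_arm(
  plan=[
    [[0, 0, 0.5, 0, -1], [0, 0, 0.5, 0, -1], [0, 0, 0.5, 0, -1], [0, 0, 0.13, 0, -1], [0, 0, 0, 0, -1]],
  ],
)

```text
time_s: 19.2
ee_pos: [0.5771, 0.0144, 0.2745]
ee_rot: [3.141, -0.001, -3.042]
wrist_force: [0.3, -0.2, 0.2]
finger_gap: 0.0004
grip_force: 0.0
```

Call:
step_arm(
  plan=[
    [[0, 0, 0.08, 0, -1], [0, 0, 0.08, 0, -1], [0, 0, 0, 0, -1]],
  ],
)

```text
time_s: 19.5
ee_pos: [0.5773, 0.0144, 0.2687]
ee_rot: [-3.142, 0.0, -3.042]
wrist_force: [1.3, -0.8, -1.0]
finger_gap: 0.0004
grip_force: 0.0
```

Call:
step_arm(
  plan=[
    [[0, 0, 0.06, 0, -1], [0, 0, 0.06, 0, -1], [0, 0, 0, 0, -1]],
  ],
)

```text
time_s: 19.8
ee_pos: [0.5772, 0.0144, 0.2634]
ee_rot: [3.142, -0.0, -3.042]
wrist_force: [-1.0, -1.2, -0.1]
finger_gap: 0.0006
grip_force: 0.0
```

Call:
step_arm(
  plan=[
    [[0, 0, 0.05, 0, -1], [0, 0, 0, 0, -1]],
  ],
)

```text
time_s: 20.0
ee_pos: [0.5772, 0.0144, 0.2615]
ee_rot: [3.142, -0.0, -3.042]
wrist_force: [0.0, 0.2, -0.0]
finger_gap: -0.0001
grip_force: 0.0
```

Call:
step_arm(
  plan=[
    [[0, 0, 0.05, 0, -1], [0, 0, 0, 0, -1]],
  ],
)

```text
time_s: 20.2
ee_pos: [0.5774, 0.0144, 0.2598]
ee_rot: [-3.142, 0.0, -3.042]
wrist_force: [-0.1, 0.4, 0.9]
finger_gap: 0.0005
grip_force: 0.3
```

Call:
step_arm(
  plan=[
    [[0, 0, 0.05, 0, -1], [0, 0, 0, 0, -1]],
  ],
)

```text
time_s: 20.4
ee_pos: [0.5774, 0.0144, 0.2578]
ee_rot: [-3.142, 0.0, -3.042]
wrist_force: [-0.3, 0.2, 2.2]
finger_gap: 0.0006
grip_force: 1.2
```

Call:
step_arm(
  plan=[
    [[0, 0, 0.05, 0, -1], [0, 0, 0, 0, -1]],
  ],
)

```text
time_s: 20.6
ee_pos: [0.5774, 0.0144, 0.2556]
ee_rot: [-3.142, 0.0, -3.042]
wrist_force: [0.0, -0.3, 2.9]
finger_gap: 0.0006
grip_force: 1.2
```

Call:
step_arm(
  plan=[
    [[0, 0, 0.05, 0, -1], [0, 0, 0, 0, -1]],
  ],
)

```text
time_s: 20.8
ee_pos: [0.5774, 0.0144, 0.2536]
ee_rot: [-3.142, 0.0, -3.042]
wrist_force: [0.6, 0.3, 2.1]
finger_gap: 0.0003
grip_force: 1.1
```

Call:
step_arm(
  plan=[
    [[0, 0, 0.05, 0, -1], [0, 0, 0, 0, -1]],
  ],
)

```text
time_s: 21.0
ee_pos: [0.5773, 0.0144, 0.2515]
ee_rot: [3.142, -0.0, -3.042]
wrist_force: [1.0, -0.4, 1.4]
finger_gap: 0.0004
grip_force: 1.1
```

Call:
step_arm(
  plan=[
    [[0.06, 0, 0, 0, -1], [0.05, 0, 0, 0, -1], [0, 0, 0.05, 0, -1], [0, 0, 0.05, 0, -1]],
  ],
)

```text
time_s: 21.4
ee_pos: [0.5729, 0.014, 0.2478]
ee_rot: [3.142, 0.0, -3.042]
wrist_force: [-1.1, 0.5, 5.5]
finger_gap: -0.0
grip_force: 2.5
```

Call:
step_arm(
  plan=[
    [[0, 0, 0.05, 0, -1], [0, 0, 0.03, 0, -1]],
  ],
)

```text
time_s: 21.6
ee_pos: [0.5729, 0.014, 0.2443]
ee_rot: [3.142, -0.0, -3.042]
wrist_force: [-0.6, -0.2, 4.4]
finger_gap: 0.0005
grip_force: 2.4
```

Call:
step_arm(
  plan=[
    [[0, 0, 0.05, 0, -1], [0, 0, 0.03, 0, -1]],
  ],
)

```text
time_s: 21.8
ee_pos: [0.5729, 0.014, 0.2412]
ee_rot: [-3.142, -0.0, -3.042]
wrist_force: [-0.3, 0.1, 5.5]
finger_gap: 0.0003
grip_force: 2.4
```

Call:
step_arm(
  plan=[
    [[0, 0, 0.04, 0, -1], [0, 0, 0.03, 0, -1]],
  ],
)

```text
time_s: 22.0
ee_pos: [0.5731, 0.014, 0.2386]
ee_rot: [3.142, 0.0, -3.042]
wrist_force: [-2.2, -1.2, 18.6]
finger_gap: 0.0009
grip_force: 2.3
```

Call:
step_arm(
  plan=[
    [[0, 0, 0.03, 0, -1], [0, 0, 0, 0, -1]],
  ],
)

```text
time_s: 22.2
ee_pos: [0.5736, 0.0141, 0.2386]
ee_rot: [3.141, 0.002, -3.042]
wrist_force: [-5.1, -1.6, 15.8]
finger_gap: 0.0003
grip_force: 1.5
```

Call:
step_arm(
  plan=[
    [[0, 0, 0.03, 0, -1], [0, 0, 0, 0, -1]],
  ],
)

```text
time_s: 22.4
ee_pos: [0.5738, 0.0141, 0.2383]
ee_rot: [3.141, 0.002, -3.042]
wrist_force: [-11.6, -2.6, 30.0]
finger_gap: 0.001
grip_force: 1.5
```

Call:
step_arm(
  plan=[
    [[0.1, 0, -0.1, 0, -1], [0.2, 0, -0.6, 0, -1], [0, 0, -1, 0, -1], [0, 0, -1, 0, -1], [0, 0, -1, 0, -1], [0, 0, -1, 0, -1], [0, 0, -1, 0, -1], [0, 0, -1, 0, -1], [-0.5, 0, -1, 0, -1], [-1, 0, -0.5, 0, -1], [-1, 0, 0, 0, -1], [-1, 0, 0, 0, -1]],
  ],
)

```text
time_s: 23.6
ee_pos: [0.7017, 0.0269, 0.5643]
ee_rot: [-3.141, 0.001, -3.042]
wrist_force: [0.5, 1.2, -0.8]
finger_gap: 0.0007
grip_force: 0.0
```

```bash
python3 - <<'E'
from h import *
s=robot.state();print(s["time_s"],s["ee_pos"],s["ee_rot"],s["joint_pos"])
im=viewer.capture("side");cv2.imwrite("pics/s2.png",im[:,:,::-1])
E
```

```text
23.6 [0.7017 0.0269 0.5643] [-3.1415  0.0005 -3.0422] [ 0.0051  0.1789  1.3963 -0.0001  1.5659 -1.6651]
```

Call:
step_arm(
  plan=[
    [[-1, 0, 0, 0, -1], [-1, 0, 0, 0, -1], [-1, 0, 0, 0, -1], [-1, 0, 0, 0, -1], [-1, 0, 0, 0, -1], [-1, 0, 0, 0, -1], [-1, 0, 0, 0, -1], [-1, 0, 0, 0, -1], [-1, 0, 0, 0, -1], [-1, 0, 0, 0, -1], [-1, 0, 0, 0, -1]],
  ],
)

```text
time_s: 24.75
ee_pos: [1.056, 0.0632, 0.5457]
ee_rot: [-3.141, 0.025, -3.042]
wrist_force: [-5.2, 0.8, 23.7]
finger_gap: 0.0008
grip_force: 0.0
```

```bash
python3 - <<'E'
from h import *
s=robot.state();print(s["time_s"],s["ee_pos"],s["ee_rot"],s["joint_pos"])
E
```

```text
24.75 [1.056  0.0632 0.5457] [-3.1407  0.0248 -3.0423] [ 0.0376  1.1071  0.0003  0.0007  2.0094 -1.6322]
```

Call:
step_arm(
  plan=[
    [[-0.6, 0, 0, 0, -1], [-0.6, 0, 0, 0, -1], [-0.6, 0, 0, 0, -1], [-0.6, 0, 0, 0, -1]],
  ],
)

```text
time_s: 25.15
ee_pos: [1.0801, 0.0684, 0.5257]
ee_rot: [-3.138, 0.085, -3.042]
wrist_force: [-0.6, 0.9, 0.3]
finger_gap: 0.0002
grip_force: 0.0
```

```bash
python3 - <<'E'
from h import *
s=robot.state();print(s["time_s"],s["ee_pos"],s["ee_rot"],s["joint_pos"])
E
```

```text
25.15 [1.0801 0.0684 0.5257] [-3.1382  0.085  -3.0421] [ 0.0414  1.1264  0.001   0.0016  1.9291 -1.6282]
```

Call:
step_arm(
  plan=[
    [[-0.8, 0, -0.4, 0, -1], [-0.8, 0, -0.4, 0, -1], [-0.8, 0, -0.4, 0, -1], [-0.8, 0, -0.4, 0, -1], [-0.8, 0, -0.4, 0, -1], [-0.8, 0, -0.4, 0, -1]],
  ],
)

```text
time_s: 25.75
ee_pos: [1.0916, 0.0755, 0.5687]
ee_rot: [-3.134, 0.204, -3.041]
wrist_force: [-0.4, 0.3, -0.2]
finger_gap: 0.0002
grip_force: 0.0
```

Call:
step_arm(
  plan=[
    [[1, 0, 0, 0, -1], [1, 0, 0, 0, -1]],
  ],
)

```text
time_s: 25.95
ee_pos: [1.0676, 0.0726, 0.5645]
ee_rot: [-3.134, 0.203, -3.041]
wrist_force: [1.9, -0.3, 1.3]
finger_gap: 0.0008
grip_force: 0.0
```

Call:
step_arm(
  plan=[
    [[-0.8, 0, -0.5, 0, -1], [-0.8, 0, -0.5, 0, -1], [-0.8, 0, -0.5, 0, -1], [-0.8, 0, -0.5, 0, -1], [-0.8, 0, -0.5, 0, -1], [-0.8, 0, -0.5, 0, -1], [-0.8, 0, -0.5, 0, -1], [-0.8, 0, -0.5, 0, -1], [-0.8, 0, -0.5, 0, -1]],
  ],
)

```text
time_s: 26.85
ee_pos: [1.0733, 0.0806, 0.6875]
ee_rot: [-3.129, 0.37, -3.04]
wrist_force: [-0.1, -0.5, -0.2]
finger_gap: 0.0001
grip_force: 0.0
```

Call:
step_arm(
  plan=[
    [[-0.8, 0, -0.5, 0, -1], [-0.8, 0, -0.5, 0, -1], [-0.5, 0, -0.3, 0, -1], [0, 0, 0, 0, -1]],
  ],
)

```text
time_s: 27.25
ee_pos: [1.0651, 0.0822, 0.725]
ee_rot: [-3.128, 0.424, -3.039]
wrist_force: [-0.7, 0.0, -0.3]
finger_gap: 0.0005
grip_force: 0.0
```

```bash
cat >> h.py <<'E'
def trows(p,goals,R,grip=-1,n=None):
    """world-goal positions with fixed tool rotation R; each goal (x,y,z,nrows)"""
    p=np.array(p,float);out=[]
    for g in goals:
        for k in range(int(g[3]),0,-1):
            r=np.round(R.T@((np.array(g[:3])-p)/k)/.04,2)
            if abs(r).max()>1:print("TOO BIG",r)
            p=p+R@r*.04;out.append([float(v) for v in r]+[0,grip])
    for i in range(0,len(out),12):print(str(out[i:i+12]).replace(" ",""))
    print("end",p)
E
python3 - <<'E'
from h import *
s=robot.state();R=Ro.from_euler("xyz",s["ee_rot"]).as_matrix();p=s["ee_pos"]
print(s["time_s"],p,s["ee_rot"]);print(R)
# finger tip footprint in tool frame: x +-.016,y +-.0135, z .017 ; rear = -x
for nm,v in (("tip rear",[-.016,0,.017]),("tip front",[.016,0,.017]),("body rear low",[-.038,0,-.062]),("bodyL",[-.038,-.089,-.062]),("bodyR",[-.038,.089,-.062])):
    d=R@v;c=Rc(T0).T@d[:2];print(nm,c,d[2])
E
```

```text
27.25 [1.0651 0.0822 0.725 ] [-3.1277  0.4238 -3.0388]
[[-0.9067 -0.0969  0.4104]
 [-0.0935  0.9952  0.0283]
 [-0.4112 -0.0127 -0.9115]]
tip rear [ 0.0216 -0.0001] -0.008915281173473627
tip front [-0.0076 -0.0003] -0.022074060832082174
body rear low [0.0091 0.0009] 0.0721360274429641
bodyL [ 0.0092 -0.0881] 0.07326688098536224
bodyR [0.0091 0.0899] 0.07100517390056597
```

```bash
python3 - <<'E'
from h import *
s=robot.state();R=Ro.from_euler("xyz",s["ee_rot"]).as_matrix();p=s["ee_pos"]
q=w(-.0385,-.042);m=w(-.07,-.042)
trows(p,[(*m,.60,14),(*q,.40,6),(*q,.25,4)],R)
print(R.T@[0,0,-.002]/.04, R.T@[0,0,.04]/.04)
E
```

```text
[[0.95,-0.03,-0.18,0,-1],[0.95,-0.03,-0.18,0,-1],[0.95,-0.04,-0.18,0,-1],[0.95,-0.03,-0.18,0,-1],[0.95,-0.04,-0.18,0,-1],[0.95,-0.03,-0.18,0,-1],[0.95,-0.04,-0.18,0,-1],[0.95,-0.03,-0.18,0,-1],[0.95,-0.04,-0.19,0,-1],[0.95,-0.03,-0.18,0,-1],[0.94,-0.04,-0.19,0,-1],[0.95,-0.03,-0.18,0,-1]]
[[0.94,-0.04,-0.19,0,-1],[0.95,-0.03,-0.18,0,-1],[0.22,0.01,0.81,0,-1],[0.22,0.01,0.81,0,-1],[0.22,0.01,0.81,0,-1],[0.23,0.01,0.82,0,-1],[0.22,0.01,0.81,0,-1],[0.23,0.01,0.82,0,-1],[0.38,0.01,0.85,0,-1],[0.39,0.01,0.85,0,-1],[0.38,0.01,0.86,0,-1],[0.39,0.02,0.85,0,-1]]
end [0.5746 0.0135 0.2501]
[0.0206 0.0006 0.0456] [-0.4112 -0.0127 -0.9115]
```

Call:
step_arm(
  plan=[
    [[0.95, -0.03, -0.18, 0, -1], [0.95, -0.03, -0.18, 0, -1], [0.95, -0.04, -0.18, 0, -1], [0.95, -0.03, -0.18, 0, -1], [0.95, -0.04, -0.18, 0, -1], [0.95, -0.03, -0.18, 0, -1], [0.95, -0.04, -0.18, 0, -1], [0.95, -0.03, -0.18, 0, -1], [0.95, -0.04, -0.19, 0, -1], [0.95, -0.03, -0.18, 0, -1], [0.94, -0.04, -0.19, 0, -1], [0.95, -0.03, -0.18, 0, -1]],
  ],
)

```text
time_s: 28.45
ee_pos: [0.6832, 0.0285, 0.636]
ee_rot: [-3.128, 0.42, -3.039]
wrist_force: [-0.5, 0.2, 0.7]
finger_gap: 0.0001
grip_force: 0.0
```

Call:
step_arm(
  plan=[
    [[0.94, -0.04, -0.19, 0, -1], [0.95, -0.03, -0.18, 0, -1], [0, 0, 0, 0, -1]],
  ],
)

```text
time_s: 28.75
ee_pos: [0.6072, 0.0181, 0.6192]
ee_rot: [-3.128, 0.421, -3.039]
wrist_force: [0.7, -0.2, 1.0]
finger_gap: 0.0002
grip_force: 0.0
```

```bash
python3 - <<'E'
from h import *
s=robot.state();R=Ro.from_euler("xyz",s["ee_rot"]).as_matrix();p=s["ee_pos"];print(s["time_s"],p,s["ee_rot"],s["joint_pos"])
q=w(-.0385,-.042)
trows(p,[(*q,.40,6),(*q,.25,5)],R)
E
```

```text
28.75 [0.6072 0.0181 0.6192] [-3.1277  0.4206 -3.0391] [-0.0243 -0.1846  1.7044  0.0406  1.2029 -1.7011]
[[0.5,0.01,0.78,0,-1],[0.5,0.0,0.78,0,-1],[0.5,0.01,0.78,0,-1],[0.49,0.0,0.78,0,-1],[0.5,0.01,0.77,0,-1],[0.49,0.0,0.78,0,-1],[0.31,0.01,0.68,0,-1],[0.31,0.01,0.69,0,-1],[0.31,0.01,0.68,0,-1],[0.3,0.01,0.69,0,-1],[0.31,0.01,0.68,0,-1]]
end [0.5746 0.0134 0.25  ]
```

Call:
step_arm(
  plan=[
    [[0.5, 0.01, 0.78, 0, -1], [0.5, 0, 0.78, 0, -1], [0.5, 0.01, 0.78, 0, -1], [0.49, 0, 0.78, 0, -1], [0.5, 0.01, 0.77, 0, -1], [0.49, 0, 0.78, 0, -1], [0.31, 0.01, 0.68, 0, -1], [0.31, 0.01, 0.69, 0, -1], [0.31, 0.01, 0.68, 0, -1], [0.3, 0.01, 0.69, 0, -1], [0.31, 0.01, 0.68, 0, -1], [0, 0, 0, 0, -1]],
  ],
)

```text
time_s: 29.95
ee_pos: [0.576, 0.0139, 0.2462]
ee_rot: [-3.129, 0.414, -3.039]
wrist_force: [-0.0, 0.4, 1.3]
finger_gap: 0.0006
grip_force: 0.0
```

Call:
step_arm(
  plan=[
    [[0.07, 0, -0.03, 0, -1], [0.02, 0, 0.05, 0, -1], [0.02, 0, 0.05, 0, -1], [0.02, 0, 0.05, 0, -1], [0, 0, 0, 0, -1]],
  ],
)

```text
time_s: 30.45
ee_pos: [0.5754, 0.0134, 0.2443]
ee_rot: [-3.128, 0.422, -3.039]
wrist_force: [-1.0, -0.2, -0.0]
finger_gap: 0.0003
grip_force: 0.0
```

Call:
step_arm(
  plan=[
    [[0.02, 0, 0.05, 0, -1], [0.02, 0, 0.05, 0, -1], [0.02, 0, 0.05, 0, -1]],
  ],
)

```text
time_s: 30.75
ee_pos: [0.5755, 0.0134, 0.2374]
ee_rot: [-3.128, 0.421, -3.039]
wrist_force: [0.1, 0.0, 0.4]
finger_gap: 0.0003
grip_force: 0.0
```

Call:
step_arm(
  plan=[
    [[0.05, 0, 0.03, 0, -1], [0.02, 0, 0.05, 0, -1], [0.02, 0, 0.05, 0, -1]],
  ],
)

```text
time_s: 31.05
ee_pos: [0.5748, 0.0131, 0.2317]
ee_rot: [-3.128, 0.422, -3.039]
wrist_force: [-3.5, -1.4, 13.3]
finger_gap: 0.0005
grip_force: 7.1
```

Call:
step_arm(
  plan=[
    [[0.02, 0, 0.05, 0, -1], [0.02, 0, 0.05, 0, -1]],
  ],
)

```text
time_s: 31.25
ee_pos: [0.5765, 0.0129, 0.23]
ee_rot: [-3.127, 0.426, -3.038]
wrist_force: [-31.6, -6.4, 56.3]
finger_gap: 0.0006
grip_force: 32.5
```

Call:
step_arm(
  plan=[
    [[0.02, 0, 0.05, 0, -1], [0.02, 0, 0.05, 0, -1]],
  ],
)

```text
time_s: 31.45
ee_pos: [0.5779, 0.0125, 0.2287]
ee_rot: [-3.126, 0.43, -3.038]
wrist_force: [-61.0, -12.5, 99.6]
finger_gap: 0.0007
grip_force: 58.2
```

Call:
step_arm(
  plan=[
    [[-0.1, 0, -0.2, 0, -1], [0.1, 0, -0.3, 0, -1], [0.6, 0, -0.6, 0, -1], [0.8, 0, -0.6, 0, -1], [0.8, 0, -0.6, 0, -1], [0.8, 0, -0.6, 0, 1], [0.5, 0, -0.5, 0, 1], [0, 0, 0, 0, 1], [0, 0, 0, 0, 1], [0, 0, 0, 0, 1], [0, 0, 0, 0, 1]],
  ],
)

```text
time_s: 32.55
ee_pos: [0.3926, -0.0037, 0.2891]
ee_rot: [-3.128, 0.42, -3.039]
wrist_force: [-0.6, 0.1, -0.4]
finger_gap: 0.0454
grip_force: 0.0
```

```bash
python3 - <<'E'
from h import *
import json
i=viewer.camera_info("wrist");im=viewer.capture("wrist");cv2.imwrite("pics/w2.png",im[:,:,::-1])
json.dump({k:np.array(i[k]).tolist() for k in("intrinsics","pose")},open("w2.json","w"))
s=robot.state();print(s["time_s"],s["ee_pos"],cab(s["ee_pos"]),s["ee_rot"],s["wrist_force"])
for z in (.2,.207,.211,.215,.219,.223,.24):print(z,proj("wrist",[*w(-.008,-.042),z],i),proj("wrist",[*w(-.026,-.042),z],i))
E
```

```text
32.6 [ 0.3925 -0.0037  0.2891] [-0.2215 -0.0416] [-3.1281  0.4196 -3.0387] [0.1892 0.6604 0.1312]
0.2 [327.0004 371.5285] [327.0521 362.0527]
0.207 [326.9182 377.8886] [326.9681 368.4756]
0.211 [326.8701 381.607 ] [326.9189 372.2336]
0.215 [326.8212 385.3887] [326.8688 376.0575]
0.219 [326.7715 389.2351] [326.8179 379.9492]
0.223 [326.7209 393.148 ] [326.766  383.9103]
0.24 [326.4959 410.5609] [326.5349 401.5654]
```

View pics/w2.png

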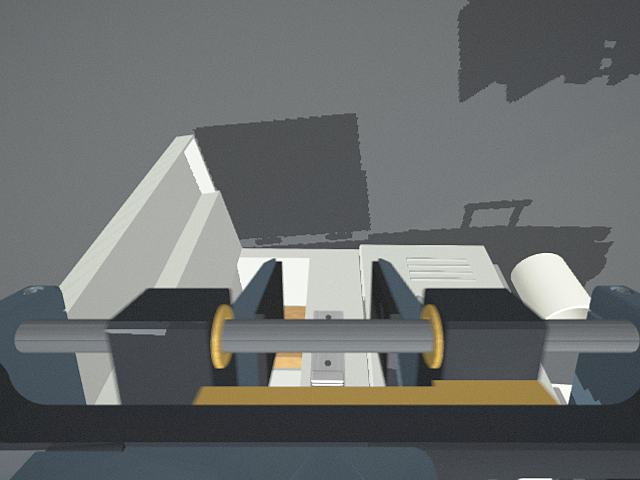

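```bash
python3 - <<'E'
from h import *
im=cv2.imread("pics/w2.png",0);print([(r,int(im[r,318:336].mean())) for r in range(306,390)])
im=cv2.imread("pics/w1.png",0);print([(r,int(im[r,318:336].mean())) for r in range(350,390)])
E
```

```text
[(306, 209), (307, 209), (308, 209), (309, 212), (310, 197), (311, 173), (312, 166), (313, 169), (314, 168), (315, 154), (316, 143), (317, 146), (318, 138), (319, 95), (320, 77), (321, 86), (322, 90), (323, 92), (324, 105), (325, 112), (326, 105), (327, 106), (328, 109), (329, 111), (330, 111), (331, 115), (332, 119), (333, 120), (334, 119), (335, 122), (336, 127), (337, 131), (338, 133), (339, 136), (340, 116), (341, 124), (342, 134), (343, 135), (344, 135), (345, 139), (346, 141), (347, 139), (348, 141), (349, 145), (350, 138), (351, 125), (352, 133), (353, 162), (354, 169), (355, 166), (356, 166), (357, 166), (358, 166), (359, 167), (360, 154), (361, 141), (362, 138), (363, 137), (364, 139), (365, 148), (366, 163), (367, 166), (368, 165), (369, 167), (370, 150), (371, 154), (372, 164), (373, 166), (374, 168), (375, 170), (376, 170), (377, 169), (378, 167), (379, 168), (380, 232), (381, 255), (382, 244), (383, 148), (384, 255), (385, 234), (386, 119), (387, 134), (388, 134), (389, 135)]
[(350, 129), (351, 120), (352, 109), (353, 108), (354, 125), (355, 128), (356, 128), (357, 127), (358, 132), (359, 103), (360, 71), (361, 64), (362, 58), (363, 121), (364, 131), (365, 129), (366, 130), (367, 130), (368, 129), (369, 131), (370, 199), (371, 251), (372, 255), (373, 231), (374, 135), (375, 224), (376, 255), (377, 255), (378, 248), (379, 150), (380, 178), (381, 255), (382, 255), (383, 255), (384, 186), (385, 143), (386, 177), (387, 144), (388, 123), (389, 126)]
```

```bash
cat >> h.py <<'E'
def arows(p,R,goals,grip=-1):
    """goals (x,y,z,dturn) with turning about tool z"""
    p=np.array(p,float);out=[]
    for g in goals:
        r=np.round(R.T@(np.array(g[:3])-p)/.04,2);t=round(g[3]/.08,2)
        if max(abs(r).max(),abs(t))>1:print("TOO BIG",r,t)
        p=p+R@r*.04;R=R@Ro.from_euler("z",t*.08).as_matrix();out.append([float(v) for v in r]+[t,grip])
    for i in range(0,len(out),12):print(str(out[i:i+12]).replace(" ",""))
    print("end",p,Ro.from_matrix(R).as_euler("xyz"))
E
python3 - <<'E'
from h import *
s=robot.state();R=Ro.from_euler("xyz",s["ee_rot"]).as_matrix();p=s["ee_pos"]
trows(p,[(*w(-.14,.05),.272,4),(*w(-.068,.05),.272,4)],R,1)
a=arc(0,.72,10,.272,1);d=.072
arows([*w(-.068,.05),.272],R,[[*q[:3],d] for q in a])
E
```

```text
[[-0.43,0.57,0.3,0,1],[-0.42,0.57,0.3,0,1],[-0.43,0.58,0.3,0,1],[-0.42,0.57,0.3,0,1],[-0.41,0.0,0.18,0,1],[-0.41,0.0,0.18,0,1],[-0.41,0.0,0.18,0,1],[-0.41,0.0,0.19,0,1]]
end [0.5363 0.1022 0.2719]
[[0.2,0.11,-0.09,0.9,-1],[0.2,0.1,-0.09,0.9,-1],[0.21,0.11,-0.08,0.9,-1],[0.2,0.11,-0.08,0.9,-1],[0.21,0.11,-0.08,0.9,-1],[0.2,0.11,-0.07,0.9,-1],[0.21,0.11,-0.07,0.9,-1],[0.21,0.11,-0.06,0.9,-1],[0.21,0.12,-0.05,0.9,-1],[0.21,0.11,-0.05,0.9,-1]]
end [0.4616 0.1619 0.272 ] [2.8648 0.3198 2.4767]
```

Call:
step_arm(
  plan=[
    [[-0.43, 0.57, 0.3, 0, 0], [-0.42, 0.57, 0.3, 0, 0], [-0.43, 0.58, 0.3, 0, 0], [-0.42, 0.57, 0.3, 0, 0], [-0.41, 0, 0.18, 0, 0], [-0.41, 0, 0.18, 0, 0], [-0.41, 0, 0.18, 0, 0], [-0.41, 0, 0.19, 0, 0], [0, 0, 0, 0, 0]],
  ],
)

```text
time_s: 33.5
ee_pos: [0.5377, 0.1024, 0.2719]
ee_rot: [-3.128, 0.42, -3.039]
wrist_force: [-0.3, 0.0, -0.7]
finger_gap: 0.0458
grip_force: 0.0
```

Call:
step_arm(
  plan=[
    [[0, 0, 0, 0, -1], [0, 0, 0, 0, -1], [0, 0, 0, 0, -1], [0, 0, 0, 0, -1], [0, 0, 0, 0, -1], [0, 0, 0, 0, -1], [0, 0, 0, 0, -1]],
  ],
  squeeze=15,
)

```text
time_s: 34.2
ee_pos: [0.5358, 0.1024, 0.2727]
ee_rot: [-3.129, 0.421, -3.039]
wrist_force: [-2.9, 5.5, 1.8]
finger_gap: 0.0115
grip_force: 15.0
```

Call:
step_arm(
  plan=[
    [[0.2, 0.11, -0.09, 0.9, -1], [0.2, 0.1, -0.09, 0.9, -1], [0.21, 0.11, -0.08, 0.9, -1], [0.2, 0.11, -0.08, 0.9, -1]],
  ],
)

```text
time_s: 34.6
ee_pos: [0.501, 0.1191, 0.273]
ee_rot: [3.027, 0.408, 2.927]
wrist_force: [-1.1, -2.8, 4.4]
finger_gap: 0.0128
grip_force: 15.8
```

Call:
step_arm(
  plan=[
    [[0.21, 0.11, -0.08, 0.9, -1], [0.2, 0.11, -0.07, 0.9, -1], [0.21, 0.11, -0.07, 0.9, -1], [0.21, 0.11, -0.06, 0.9, -1], [0.21, 0.12, -0.05, 0.9, -1], [0.21, 0.11, -0.05, 0.9, -1]],
  ],
)

```text
time_s: 35.2
ee_pos: [0.4607, 0.1614, 0.2732]
ee_rot: [2.864, 0.321, 2.474]
wrist_force: [-7.7, -8.1, 14.6]
finger_gap: 0.0159
grip_force: 17.7
```

```bash
python3 - <<'E'
from h import *
s=robot.state();R=Ro.from_euler("xyz",s["ee_rot"]).as_matrix();p=s["ee_pos"];print(p,s["ee_rot"],s["joint_pos"],s["wrist_force"],s["finger_gap"])
a=arc(.72,1.62,12,p[2],1);d=.075
arows(p,R,[[*q[:3],d] for q in a])
E
```

```text
[0.4607 0.1614 0.2732] [2.8643 0.3213 2.4736] [ 0.3481 -0.182   2.3148 -0.1997  0.6118 -0.4593] [-7.7024 -8.0507 14.5919] 0.015920421175237173
[[0.22,0.13,-0.04,0.94,-1],[0.22,0.12,-0.03,0.94,-1],[0.23,0.12,-0.03,0.94,-1],[0.23,0.11,-0.02,0.94,-1],[0.22,0.11,-0.02,0.94,-1],[0.23,0.11,-0.01,0.94,-1],[0.23,0.11,0.01,0.94,-1],[0.24,0.11,0.01,0.94,-1],[0.23,0.11,0.01,0.94,-1],[0.23,0.1,0.03,0.94,-1],[0.23,0.1,0.03,0.94,-1],[0.23,0.1,0.04,0.94,-1]]
end [0.4506 0.2798 0.2731] [ 2.7205 -0.0082  1.6182]
```

Call:
step_arm(
  plan=[
    [[0.22, 0.13, -0.04, 0.94, -1], [0.22, 0.12, -0.03, 0.94, -1], [0.23, 0.12, -0.03, 0.94, -1], [0.23, 0.11, -0.02, 0.94, -1]],
  ],
  squeeze=8,
)

```text
time_s: 35.6
ee_pos: [0.4453, 0.1998, 0.2724]
ee_rot: [2.784, 0.226, 2.176]
wrist_force: [-11.7, -4.5, 12.5]
finger_gap: 0.0189
grip_force: 10.6
```

Call:
step_arm(
  plan=[
    [[0.22, 0.11, -0.02, 0.94, -1], [0.23, 0.11, -0.01, 0.94, -1], [0.23, 0.11, 0.01, 0.94, -1], [0.24, 0.11, 0.01, 0.94, -1]],
  ],
)

```text
time_s: 36.0
ee_pos: [0.4419, 0.2407, 0.2725]
ee_rot: [2.735, 0.112, 1.893]
wrist_force: [-5.1, -0.7, 5.4]
finger_gap: 0.02
grip_force: 9.5
```

Call:
step_arm(
  plan=[
    [[0.23, 0.11, 0.01, 0.94, -1], [0.23, 0.1, 0.03, 0.94, -1], [0.23, 0.1, 0.03, 0.94, -1], [0.23, 0.1, 0.04, 0.94, -1]],
  ],
)

```text
time_s: 36.4
ee_pos: [0.4505, 0.2803, 0.2725]
ee_rot: [2.721, -0.009, 1.618]
wrist_force: [0.4, -1.5, 1.1]
finger_gap: 0.0207
grip_force: 8.4
```

```bash
python3 - <<'E'
from h import *
s=robot.state();p=s["ee_pos"];print(p,s["ee_rot"],s["joint_pos"],s["wrist_force"],s["finger_gap"])
v=cab(p)-[-.014,.175];print("theta",np.arctan2(-.125,-.054)-np.arctan2(v[1],v[0]),np.hypot(*v))
E
```

```text
[0.4505 0.2803 0.2725] [ 2.7206 -0.0094  1.6182] [ 0.6132 -0.0746  2.2244 -0.3545  0.6567  0.8133] [ 0.3563 -1.5249  1.14  ] 0.020657399895543434
theta -4.660824934703621 0.1365672039694149
```

Call:
step_arm(
  plan=[
    [[0, 0, 0, 0, 0.3], [0, 0, 0, 0, 0.3], [0, 0, 0, 0, 0.3], [0, 0, 0, 0, 0.3], [0, 0, 0, 0, 0.3], [0, 0, -0.2, 0, 0.3], [0, 0, -0.5, 0, 0.3], [0, 0, -0.8, 0, 0.3], [0, 0, -0.9, 0, 0.3], [0, 0, -0.9, 0, 0.3], [0, 0, 0, 0, 0.3]],
  ],
)

```text
time_s: 37.5
ee_pos: [0.3968, 0.2772, 0.3982]
ee_rot: [2.715, -0.013, 1.622]
wrist_force: [0.0, 1.3, -0.6]
finger_gap: 0.0592
grip_force: 0.0
```

```bash
python3 - <<'E'
from h import *
s=robot.state();print(s["time_s"],s["ee_pos"],s["ee_rot"],s["wrist_force"],s["finger_gap"])
im=viewer.capture("top");cv2.imwrite("pics/t3.png",im[:,:,::-1])
E
```

```text
37.5 [0.3968 0.2772 0.3982] [ 2.7147 -0.0128  1.622 ] [ 0.031   1.2977 -0.5837] 0.05920379743801901
```

View pics/t3.png

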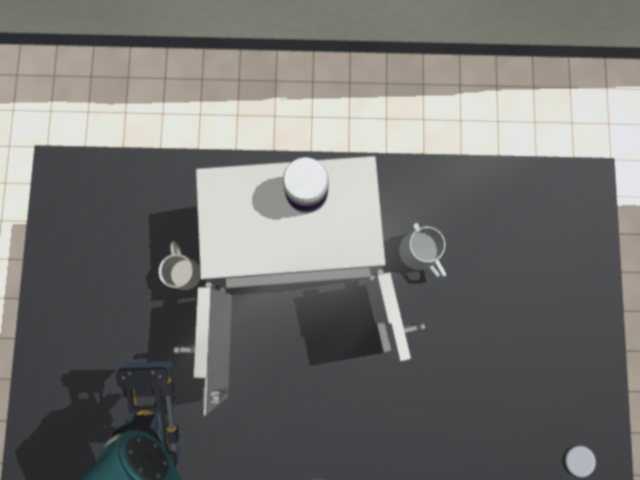

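The picture shows both doors standing open, the left from (204,290) to (204,375) and the right from (382,275) to (405,358). The mug, jug and tin have not moved, and the hand is clear.

```bash
python3 -c "
from cell import workorder
print(workorder.hand_in())"
```

```text
the job is handed in; nothing more can be done
None
```

I handed the job in at about 37.6 s with both doors open, the right at about 1.72 rad and the left at about 1.62 rad. The bolt is drawn to its stop, the bystanders have not moved and the hand is clear. The hand-in returned no verdict, and two presses on the way were hard: the gripper's body touched the left door's top at about 30 N, and the wrist reached about 117 N (limit 120) at the bolt's stop.

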